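# Latch the tumbler drum and refit its speed knob

## Task

Get the small rock tumbler ready: first swing its keeper bar shut over the drum until it clicks into its detent, then pick up the loose speed knob, turn it so that the flat in its bore matches the flat of the D-shaft on the tumbler's control deck, and push it fully home on the shaft. Push-to-turn controls like this one only free up when pressed, so press the knob all the way down against the shaft's spring and finish there, with the fingers still on the knob holding it down. Leave the other things on the shelf where they are.

Things in the scene. Friction and masses are not known exactly. Their poses are not given: they have to be found in the camera images.
- tumbler: Fixed rock tumbler: grey base 260 x 200 x 55 mm, a lying black drum (92 mm across, 110 mm long, top 159 mm up) between end plates, low control deck in front. Origin on the shelf under the drum's middle; z up; y along the drum axis; x away from the deck (dark panel at x -186 to -86 mm, top 58 mm up). D-shaft at x = -136 mm, y = 0. Posts 160 mm high at y = +75 mm (keeper pivot) and -75 mm (detent).
- keeper_hinge (a point): Point on the vertical pivot axis of the keeper bar, at the underside of the bar, 166 mm above the shelf, on top of the post at y = +75 mm of the tumbler.
- keeper_detent (a point): Top of the other post (y = -75 mm of the tumbler), 150 mm from the pivot, with a sprung ball. When the bar's end plate (36 x 34 mm) is over it the bar is shut: the ball clicks into a pocket under the plate. Riding over the ball takes about 2 N at the thumb post, pulling it out again about 4.5 N; behind it is an upright stop.
- keeper (a joint): Angle of the steel keeper bar (22 mm wide, 167 mm long, top 172 to 174 mm above the shelf) about its upright pivot, rad: 0 = shut across the drum, in the detent and against its stop; it grows as the bar opens over the deck (tumbler -x), to 1.4. Seen from above it shuts anticlockwise. It stays where it is left, light friction; the detent draws it in below about 0.02.
- keeper_grip (a point): Top of the round black thumb post on the keeper bar, 128 mm from the pivot axis: a 14 mm diameter upright pin, 34 mm high, standing on the bar from 172 to 206 mm above the shelf. Pinch it or push it sideways.
- knob: Loose black knob, 50-85 g, upright on the shelf, bore down. Skirt 42 mm across, 18 mm high; on it a bar grip 12 mm wide (its y), 41 mm long (its x) plus a pointer nose to x = +28 mm, from 18 to 42 mm up, white line at the nose end. Origin: centre of the underside; z up; x to the nose. Below, a blind D-bore 15.5 mm across, 14 mm deep, its flat on the nose side (x = +2.75 mm).
- knob_pointer (a point): Tip of the pointer nose of the knob, 28 mm from the knob's axis and 30 mm above its underside.
- shaft_top (a point): Top centre of the upright steel D-shaft: 14 mm diameter, 9 mm across the flat, tip tapered over 3 mm, top 82 mm above the shelf, 21 mm above its bush. z up; x points level out of the flat, so the knob goes on with its x along this x, within 0.2 rad. Left anywhere up to 0.9 rad either side of tumbler -x; turns stiffly (0.5 N m). Knob home: its underside 14 mm below this point.
- shaft (a joint): How far the shaft is pressed down against its spring, m: 0 = up, 0.005 = fully down. About 3 N starts it, 10.5 N brings it fully down, then a hard stop; it springs back when released.
- spot_plate: White porcelain spot plate, 92 x 112 x 9 mm, origin at the centre of its underside. Leave it.
- rose_quartz: Chunk of rose quartz about 80 x 65 x 45 mm, origin under its middle. Leave it.
- ring_gauge: Steel ring gauge, 60 mm outside, 32 mm inside, 18 mm high, lying flat, origin at the centre of its underside. Leave it.
- obsidian_tray: Pale wooden tray 150 x 210 x 32 mm with pieces of obsidian, origin at the centre of its underside. Leave it.
- grit_jar: Grit jar, 68 mm across, 85 mm high, origin at the centre of its underside. Leave it.
- brush: Small brush, 170 mm long, lying on the shelf. Leave it.
- agate_half: Polished half of an agate, 62 mm across, 26 mm high, origin at the centre of its underside. Leave it.
Not all that is in view belongs to the job. Of the things shaped like the knob, the black one is meant.

How it is judged:
On the way, in this order (a step that is already met when the one before it is completed fails the run):
1. the keeper bar is shut in its detent (value of joint keeper below 0.02 rad), for 0.3 s.
2. the knob is home on the D-shaft, pointer to the side of the flat (z of knob in the frame of shaft_top below -0.0125 m and horizontal distance between knob and shaft_top below 0.0035 m and x of knob_pointer in the frame of shaft_top above 0.02 m and angle between the x axis of knob and the x axis of shaft_top, either way round below 0.3 rad), for 0.2 s.
At the end, for the whole second after the job is handed in: keeper within 0.02 rad of shut; knob home on the D-shaft (underside 12.5 mm or more below the shaft's top, 3.5 mm from its axis at most, pointer on the flat's side, flats matched within 0.3 rad, upright); fingers still on it (over 2 N), pressing over 4 N, the shaft at least 3.5 of its 5 mm down (all of step 2 and value of joint keeper below 0.02 rad and angle between knob's own z axis and vertical below 0.12 rad and value of joint shaft above 0.0035 m and contact force between the fingers and knob above 2 N and contact force between knob and shaft above 4 N); the arm keeps its last pose, push and grip.
It fails at once if one of the other things on the shelf is moved more than 15 mm (distance of any of spot_plate, rose_quartz, ring_gauge, obsidian_tray, grit_jar, brush, agate_half from where it was at the start of the episode above 0.015 m).
It also fails if it takes over 64 s, if anything falls off the work surface, if the arm or the gripper's body presses on something with over 40 N, if the wrist force passes 120 N, or if a joint passes its speed limit or range.

## Robot

A 7-joint arm with a two-finger parallel gripper is mounted at the origin on the work surface. World frame = base frame: x ahead of the robot, y to its left, z up, the work surface at z = 0. Lengths are in m, angles in rad, forces in N, time in s.
With the tool pointing down it reaches from about 0.425 to 0.925 m from the base axis. Payload 6.8 kg.
Tool frame: the origin (TCP) lies at the very end of the fingers, on their centre line; the grasp point (between the pads) lies 19 mm behind it; z points along the fingers, y is the line along which they close (so a half turn about z gives the same grasp; the last joint's range is limited). The gripper opens to 85 mm and grips with 20 to 120 N. Pads are 22 mm wide; open, the fingers measure 114 mm over their backs; the gripper's body (76 mm by 85 mm) begins 54 mm behind the grasp point. The pads swing forward as they close: fully open they stand 13 mm farther back than shut.
Start: joints at [1.166, 0.477, 0.022, 1.555, -0.011, 1.109, -0.083], TCP at [0.197, -0.646, 0.231] pointing down, gripper open.
Joint ranges: [-2.96, 2.96], [-0.34, 2.1], [-1.41, 1.46], [0.24, 2.44], [-1.37, 4.51], [0.17, 1.92], [-2.96, 2.96]. Speed limits (rad/s): [2.39, 2.39, 3.14, 3.14, 3.14, 3.14, 3.14].

## Interface

Orientations are given as a unit quaternion [w, x, y, z].
In Python, from station import * gives the robot as it stands.
- The arm moves only by the tool jog_arm, never from a script. Its argument "moves" is one flat list of numbers, 7 for each row, row after row: the shift along the tool's x, y, z normalised to -1 to 1, where 1 is 20 mm, then the turn, a rotation vector about the tool's x, y, z normalised to -1 to 1, where 1 is 4 degrees, then the opening, from 0 (shut) to 1 (fully open). In form: [x, y, z, rx, ry, rz, claw, x, y, z, rx, ry, rz, claw, ...]. A call has exactly 8 rows; each row shifts and turns the commanded pose from where the row before left it, along the tool's axes as they then stand; what a row does not reach is not made up. A row lasts 1/12 s, in which the tool goes at most 41.7 mm and 7.16 degrees, less where a joint would pass 70% of its speed; a pose out of reach is approached as far as the arm can. A call with a number of a shift or a turn outside -1 to 1 is refused whole. A call with a gripper value outside its range is refused whole. The fingers move at their own pace and stop on an object; "grip_force" is the grip in N (left out, the last holds). Time passes only in rows, so rows that do not move let the fingers close, or fill a call up. It gives the time, the measured TCP pose, the force, the opening and the grip force at its end, in the units of the state.
- get_obs(): the state, without advancing time (a new reading comes with each control period).
- read_camera(name): name is "scene" or "top"; returns a dict with "color" (400x640x3 uint8, blue, green, red), "fx", "fy", "cx", "cy" (pixels), "rvec" (rotation vector, rad) and "tvec" (3), from world to camera coordinates, as OpenCV has them. Camera axes: x right, y down, z forward; pixel columns grow to the right and rows downward; lengths in m; the calibration is good to about 2 mm. A picture is of the moment at which its call begins. There is no depth.
- hand_in(): hands the job in; it is judged then, once.
The state is a dict: "t": time; "q": joint angles; "joint_vel": joint speeds; "joint_torque": joint torques, N m; "eef_pos": TCP position; "tool_rot": TCP orientation; "contact_force": force on the tool from outside, world axes, zero at the start; "torque": the same for the moment, N m; "gripper_width": opening from 0.0 (shut) to 1.0 (fully open); "grasp_force": force on a finger pad.
Only numpy, scipy, OpenCV 4.12 (cv2) and the standard library are available. Lean on these libraries where they do the work, as an engineer would, in place of code of your own. Each camera call takes 0.05 s, during which the arm holds its last target. There are 200 camera calls.

## Working session

There is one attempt and no reset: what is moved stays moved. The work goes in short steps, Python scripts to look and compute and a tool call to move; the robot and the scene stay as the last step left them, time stands still between calls to the robot, and variables do not carry over. Pictures are saved under pics/ and viewed, at most 10 in all, crops included, and the job is handed in when it is done.

Besides the shell and the picture viewer there is one more tool, called after ">>>" as name(argument=value, ...) on one line, values as JSON. jog_arm: Moves the arm, as the interface text tells. Scaled input: -1 to 1 covers 20 mm each way for a shift and 4 degrees each way for a turn. Its arguments: {"type":"object","properties":{"moves":{"type":"array"},"grip_force":{"type":"number"}},"required":["moves"]}

```bash
mkdir -p pics; ls; python3 - <<'E'
from station import *
import cv2
for n in("scene","top"):
    c=read_camera(n); cv2.imwrite(f"pics/{n}0.png",c["color"]); print(n,c["fx"],c["fy"],c["cx"],c["cy"],c["rvec"],c["tvec"])
o=get_obs(); print({k:o[k] for k in("t","eef_pos","tool_rot","contact_force","gripper_width")})
E
```

```text
pics
scene 405.4610123256198 405.4610123256198 327.6507950330467 204.67141850305663 [ 1.63495109  1.66158972 -0.82924589] [ 0.01843172 -0.21255429  1.63628254]
top 390.29795610147755 390.29795610147755 325.3811172566501 201.5289547765743 [ 2.11719941 -2.17217533  0.14062924] [-0.01529131  0.55955504  1.19821841]
{'t': 0.1, 'eef_pos': array([ 0.19725353, -0.6449926 ,  0.23043105]), 'tool_rot': array([-7.96702252e-04,  9.89006287e-01,  1.47871202e-01, -1.90730046e-04]), 'contact_force': array([-0.27398792, -0.19721245,  0.45622992]), 'gripper_width': 0.9975728922083972}
```

View pics/scene0.png

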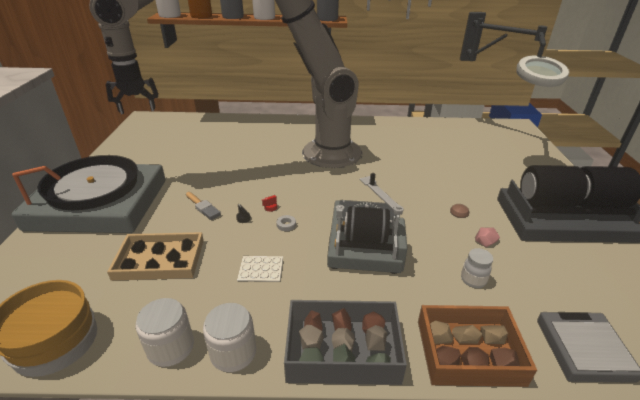

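View pics/top0.png

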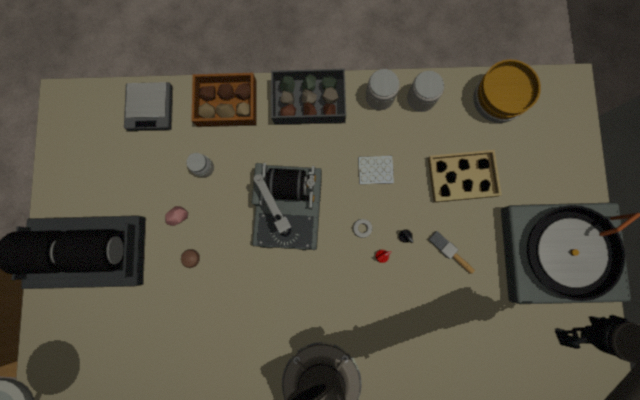

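The scene view shows the tumbler around (368,235) and the black knob around (243,213). In the top view the tumbler is at (287,205), the open keeper bar runs from (260,182) to (285,228), the black knob is at (405,236) and the red decoy at (382,256). I'll enlarge these areas next.

```bash
cat > h.py <<'E'
import numpy as np, cv2
from station import *
def cam(c): 
    return np.array([[c["fx"],0,c["cx"]],[0,c["fy"],c["cy"]],[0,0,1.]]),np.array(c["rvec"],float),np.array(c["tvec"],float)
def ray(c,u,v,z):
    K,r,t=cam(c);R=cv2.Rodrigues(r)[0];o=-R.T@t;d=R.T@np.linalg.inv(K)@[u,v,1.]
    return o+d*(z-o[2])/d[2]
def proj(c,P):
    K,r,t=cam(c);return cv2.projectPoints(np.atleast_2d(np.float64(P)),r,t,K,None)[0].reshape(-1,2)
def crop(c,u0,v0,w,h,s): return cv2.resize(c["color"][v0:v0+h,u0:u0+w],None,fx=s,fy=s,interpolation=cv2.INTER_CUBIC)
E
python3 - <<'E'
from h import *
c=read_camera("top")
a=crop(c,240,150,95,110,5); b=crop(c,365,210,60,60,5)
im=np.zeros((550,785,3),np.uint8); im[:,:475]=a; im[:300,485:785]=b
cv2.imwrite("pics/tc.png",cv2.convertScaleAbs(im,alpha=1.5,beta=15))
s=read_camera("scene")
a=crop(s,320,165,95,110,5); b=crop(s,225,185,60,60,5)
im=np.zeros((550,785,3),np.uint8); im[:,:475]=a; im[:300,485:785]=b
cv2.imwrite("pics/sc.png",cv2.convertScaleAbs(im,alpha=1.3,beta=10))
E
```

```text
(no output)
```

View pics/tc.png

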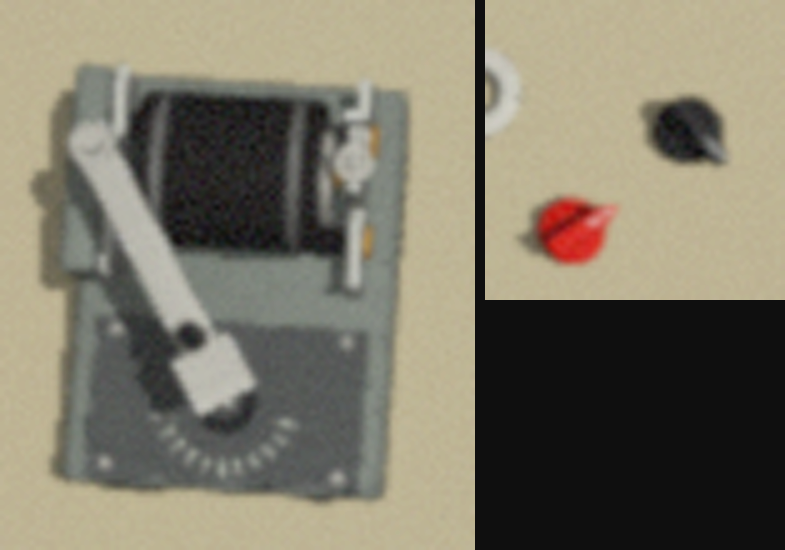

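View pics/sc.png

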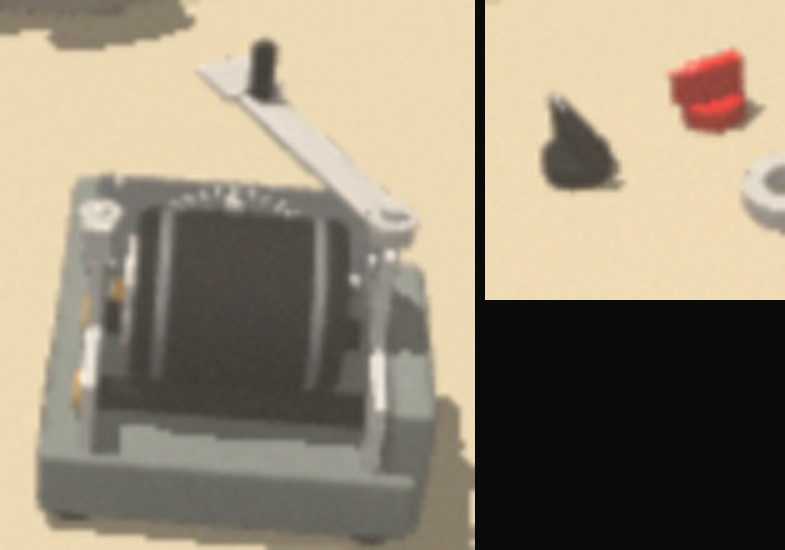

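The top crop shows the pivot at crop (93,140), the detent post at (355,162), the thumb post at (190,333), and the deck bolts at (117,328), (347,341), (337,478) and (105,462). The knob's skirt is at (688,129) and its nose points to (727,162). The bar's end plate still hides the shaft.

```bash
python3 - <<'E'
from h import *
np.set_printoptions(precision=4,suppress=True)
c=read_camera("top");s=read_camera("scene")
f=lambda px,py,z,u0=240,v0=150,cc=c: ray(cc,(px+.5)/5-.5+u0,(py+.5)/5-.5+v0,z)[:2]
P=f(93,140,.176);D=f(355,162,.166);G=f(190,333,.206)
Ps=f(400,220,.176,320,165,s);Ds=f(101,212,.166,320,165,s);Gs=f(263,45,.206,320,165,s)
print("piv",P,Ps,"det",D,Ds,np.linalg.norm(P-D),np.linalg.norm(Ps-Ds),"grip",G,Gs,np.linalg.norm(P-G),np.linalg.norm(Ps-Gs))
b=[f(*q,.058) for q in((117,328),(347,341),(337,478),(105,462))];print("bolts",b,np.mean(b,0))
e=[f(*q,.055) for q in((80,65),(408,93))];print("back corners",e)
k=lambda px,py,z:f(px-485,py,z,365,210)
ks=lambda px,py,z:f(px-485,py,z,225,185,s)
print("knob",k(688,129,.015),k(727,162,.036),"scene skirt",ks(579,160,.010),"tip",ks(553,97,.042))
print("cam pos",ray(c,0,0,0), -cv2.Rodrigues(cam(c)[1])[0].T@cam(c)[2])
m=(P+D)/2;y=P-D;yaw=np.arctan2(-y[0],y[1]);print("mid",m,"yaw tumbler",yaw)
R=np.array([[np.cos(yaw),-np.sin(yaw)],[np.sin(yaw),np.cos(yaw)]])
print("shaft",m+R@[-.136,0]); v=R.T@(G-P); print("keeper angle",np.arctan2(-v[0],-v[1]))
E
```

```text
piv [0.6135 0.1588] [0.6189 0.1649] det [0.5987 0.0104] [0.6034 0.0132] 0.14916216133735408 0.15247363897399124 grip [0.4985 0.1005] [0.5    0.1024] 0.12890925815009455 0.1343626078342304
bolts [array([0.5185, 0.1653]), array([0.5067, 0.0223]), array([0.4223, 0.0301]), array([0.4357, 0.1729])] [0.4708 0.0977]
back corners [array([0.6875, 0.1889]), array([ 0.6636, -0.0192])]
knob [ 0.4467 -0.281 ] [ 0.4245 -0.3001] scene skirt [ 0.4503 -0.2786] tip [ 0.4281 -0.2954]
cam pos [ 1.3196  1.1111 -0.    ] [ 0.3865 -0.0383  1.2642]
mid [0.6061 0.0846] yaw tumbler -0.0994825982106279
shaft [0.4707 0.0981]
keeper angle 1.0017672410150251
```

>>> jog_arm(moves=[1, -0.5, 0, 0, 0, 0, 1, 1, -1, 0, 0, 0, 0, 1, 1, -1, 0, 0, 0, 0, 1, 1, -1, 0, 0, 0, 0, 1, 1, -1, 0, 0, 0, 0, 1, 1, -1, 0, 0, 0, 0, 1, 1, -1, 0, 0, 0, 0, 1, 1, -1, 0, 0, 0, 0, 0.6], grip_force=30)

```text
t: 0.97
eef_pos: [0.307, -0.454, 0.2314]
tool_rot: [0.0, 0.989, 0.148, 0.0]
contact_force: [0.8, 0.1, 0.3]
gripper_width: 0.882
grasp_force: 0.0
```

>>> jog_arm(moves=[1, -1, 0, 0, 0, 0, 0.6, 1, -1, 0, 0, 0, 0, 0.6, 1, -1, 0, 0, 0, 0, 0.6, 1, -1, 0, 0, 0, 0, 0.6, 1, -1, 0, 0, 0, 0, 0.6, 1, -1, 0, 0, 0, 0, 0.6, 1, -1, 0, 0, 0, 0, 0.6, 1, -1, 0, 0, 0, 0, 0.6])

```text
t: 1.63
eef_pos: [0.4132, -0.2543, 0.2315]
tool_rot: [0.0, 0.989, 0.148, 0.0]
contact_force: [0.4, 0.4, 0.7]
gripper_width: 0.601
grasp_force: 0.0
```

>>> jog_arm(moves=[0.5, -1, 0, 0, 0, 0, 0.6, 0.5, -1, 0, 0, 0, 0, 0.6, 0.5, -1, 0, 0, 0, 0, 0.6, 0.5, -1, 0, 0, 0, 0, 0.6, 0.5, -1, 0, 0, 0, 0, 0.6, 0.5, -1, 0, 0, 0, 0, 0.6, 0.5, -1, 0, 0, 0, 0, 0.6, 0.5, -1, 0, 0, 0, 0, 0.6])

```text
t: 2.3
eef_pos: [0.4425, -0.0781, 0.2315]
tool_rot: [0.0, 0.989, 0.148, 0.0]
contact_force: [-0.0, -0.2, 0.1]
gripper_width: 0.604
grasp_force: 0.0
```

>>> jog_arm(moves=[0.65, -0.97, 0, 0, 0, 0, 0.6, 0.65, -0.97, 0, 0, 0, 0, 0.6, 0.65, -0.97, 0, 0, 0, 0, 0.6, 0.65, -0.97, 0, 0, 0, 0, 0.6, 0.65, -0.97, 0, 0, 0, 0, 0.6, 0.65, -0.97, 0, 0, 0, 0, 0.6, 0.65, -0.97, 0, 0, 0, 0, 0.6, 0.65, -0.97, 0, 0, 0, 0, 0.6])

```text
t: 2.97
eef_pos: [0.4968, 0.1008, 0.2314]
tool_rot: [0.0, 0.989, 0.148, 0.0]
contact_force: [1.1, 0.5, 0.5]
gripper_width: 0.602
grasp_force: 0.0
```

>>> jog_arm(moves=[0, 0, 0, 0, 0, -0.5, 0.6, 0, 0, 0, 0, 0, -0.5, 0.6, 0, 0, 0, 0, 0, -0.5, 0.6, 0, 0, 0, 0, 0, -0.5, 0.6, 0, 0, 0, 0, 0, -0.5, 0.6, 0, 0, 0, 0, 0, 0, 0.6, 0, 0, 0, 0, 0, 0, 0.6, 0, 0, 0, 0, 0, 0, 0.6])

```text
t: 3.63
eef_pos: [0.4966, 0.0997, 0.2313]
tool_rot: [0.0, 0.972, 0.233, 0.0]
contact_force: [0.4, -0.4, 0.3]
gripper_width: 0.599
grasp_force: 0.0
```

```bash
python3 - <<'E'
from h import *
c=read_camera("top");s=read_camera("scene");o=get_obs();print(o["eef_pos"],o["tool_rot"],o["q"])
im=np.zeros((500,790,3),np.uint8); im[:,:395]=crop(c,245,160,79,100,5); im[:,395:]=crop(s,320,150,79,100,5)
cv2.imwrite("pics/a.png",cv2.convertScaleAbs(im,alpha=1.4,beta=10))
print(proj(c,[o["eef_pos"],[.4985,.1005,.206]]),proj(s,[o["eef_pos"],[.4985,.1005,.206]]))
E
```

```text
[0.49655698 0.09972308 0.2313155 ] [3.06979605e-05 9.72443516e-01 2.33138599e-01 1.83095696e-05] [ 0.1171592   0.24075062 -0.50722798  1.92436615  0.13727029  1.01006925
 -1.55125588]
[[276.63110216 215.95735149]
 [277.5877047  216.20790424]] [[371.90109131 164.92831551]
 [371.46672439 173.30483655]]
```

View pics/a.png

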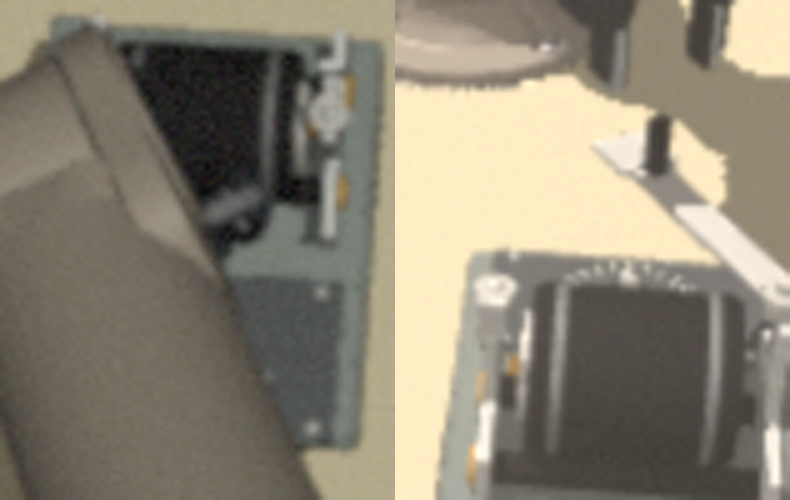

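The post stands between the fingers in the scene crop: fingers at x≈612 and 712, post at 657. I'll lower and close on it.

>>> jog_arm(moves=[0, 0, 0.75, 0, 0, 0, 0.6, 0, 0, 0.75, 0, 0, 0, 0.6, 0, 0, 0.75, 0, 0, 0, 0.6, 0, 0, 0, 0, 0, 0, 0.1, 0, 0, 0, 0, 0, 0, 0.1, 0, 0, 0, 0, 0, 0, 0.1, 0, 0, 0, 0, 0, 0, 0.1, 0, 0, 0, 0, 0, 0, 0.1], grip_force=20)

```text
t: 4.4
eef_pos: [0.4969, 0.1, 0.1871]
tool_rot: [0.0, 0.972, 0.233, 0.001]
contact_force: [-0.0, 0.5, 1.6]
gripper_width: 0.155
grasp_force: 20.3
```

```bash
cat > arc.py <<'E'
from h import *
import sys
np.set_printoptions(precision=3,suppress=True)
o=get_obs();p=o["eef_pos"][:2];q=o["tool_rot"];psi=2*np.arctan2(q[2],q[1])
P=np.array([.6145,.1595]);yaw=-.096   # pivot
v=p-P;al=np.arctan2(v[1],v[0]);r=np.linalg.norm(v);r0=.128
th=(yaw-np.pi/2+2*np.pi)-(al%(2*np.pi));th=-th if 0 else th
print("t",o["t"],"r",r,"theta",th,"psi",psi,"w",o["gripper_width"],o["contact_force"],o["q"][6])
N=int(sys.argv[1]);tgt=float(sys.argv[2])
ths=np.linspace(th,tgt,N+1)[1:]; rs=np.linspace(r,float(sys.argv[3]) if len(sys.argv)>3 else r,N+1)[1:]
pt=float(sys.argv[4]) if len(sys.argv)>4 else psi+th-tgt
psis=np.linspace(psi,pt,N+1)
for t,rr,a,b in zip(ths,rs,psis[:-1],psis[1:]):
    al=yaw-np.pi/2-t;n=P+rr*np.array([np.cos(al),np.sin(al)]);d=n-p;p=n
    print(np.array([d@[np.cos(a),np.sin(a)],d@[np.sin(a),-np.cos(a)]])/.02,-np.degrees(b-a)/4)
E
python3 arc.py 24 0.02
```

```text
t 4.4 r 0.131746777109101 theta 1.0064281295919622 psi 0.4713363960226755 w 0.1550318113619473 [-0.007  0.517  1.629] -1.5858695943154304
[0.005 0.271] -0.5887309231104512
[0.005 0.271] -0.5887309231104495
[0.005 0.271] -0.5887309231104512
[0.005 0.271] -0.5887309231104512
[0.005 0.271] -0.5887309231104512
[0.005 0.271] -0.5887309231104495
[0.005 0.271] -0.5887309231104512
[0.005 0.271] -0.5887309231104512
[0.005 0.271] -0.5887309231104495
[0.005 0.271] -0.5887309231104512
[0.005 0.271] -0.5887309231104512
[0.005 0.271] -0.5887309231104495
[0.005 0.271] -0.5887309231104495
[0.005 0.271] -0.5887309231104527
[0.005 0.271] -0.5887309231104495
[0.005 0.271] -0.5887309231104527
[0.005 0.271] -0.5887309231104495
[0.005 0.271] -0.5887309231104495
[0.005 0.271] -0.5887309231104495
[0.005 0.271] -0.5887309231104527
[0.005 0.271] -0.5887309231104495
[0.005 0.271] -0.5887309231104527
[0.005 0.271] -0.5887309231104495
[0.005 0.271] -0.5887309231104495
```

>>> jog_arm(moves=[0, 0.27, 0, 0, 0, -0.59, 0.1, 0, 0.27, 0, 0, 0, -0.59, 0.1, 0, 0.27, 0, 0, 0, -0.59, 0.1, 0, 0.27, 0, 0, 0, -0.59, 0.1, 0, 0.27, 0, 0, 0, -0.59, 0.1, 0, 0.27, 0, 0, 0, -0.59, 0.1, 0, 0.27, 0, 0, 0, -0.59, 0.1, 0, 0.27, 0, 0, 0, -0.59, 0.1])

```text
t: 5.07
eef_pos: [0.5233, 0.0665, 0.1872]
tool_rot: [-0.001, 0.92, 0.391, 0.003]
contact_force: [5.7, 5.7, -5.2]
gripper_width: 0.153
grasp_force: 19.8
```

```bash
python3 arc.py 16 0.02 | head -3; python3 arc.py 16 0.02 0.128 | sed -n '2p;10p;17p'
```

```text
t 5.0667 r 0.13026645253067395 theta 0.6792627431012668 psi 0.8037661067633786 w 0.1530059295589353 [ 5.654  5.712 -5.158] -1.2015010256827103
[0.003 0.268] -0.5902026995299994
[0.003 0.268] -0.590202699530001
[0.01  0.268] -0.5902026995299994
[0.01  0.266] -0.5902026995299994
[0.01  0.264] -0.5902026995299994
```

>>> jog_arm(moves=[0.05, 0.26, 0, 0, 0, -0.59, 0.1, 0.05, 0.26, 0, 0, 0, -0.59, 0.1, 0.03, 0.26, 0, 0, 0, -0.59, 0.1, 0.03, 0.26, 0, 0, 0, -0.59, 0.1, 0.02, 0.26, 0, 0, 0, -0.59, 0.1, 0.02, 0.26, 0, 0, 0, -0.59, 0.1, 0.02, 0.26, 0, 0, 0, -0.59, 0.1, 0.02, 0.26, 0, 0, 0, -0.59, 0.1])

```text
t: 5.73
eef_pos: [0.5586, 0.0436, 0.1872]
tool_rot: [0.001, 0.844, 0.536, 0.0]
contact_force: [-0.5, -0.3, 1.2]
gripper_width: 0.154
grasp_force: 20.4
```

```bash
python3 arc.py 8 0.02 0.128 | sed -n '1p;2p;8p'
```

```text
t 5.7333 r 0.1286663996632695 theta 0.35331029944583836 psi 1.1316059304353434 w 0.15379896510866992 [-0.475 -0.295  1.183] -0.8591739185112304
[0.007 0.268] -0.5967897945777554
[0.007 0.267] -0.5967897945777554
```

Radial force is down to about zero. I'll continue to shut.

>>> jog_arm(moves=[0.01, 0.26, 0, 0, 0, -0.59, 0.1, 0.01, 0.26, 0, 0, 0, -0.59, 0.1, 0.01, 0.26, 0, 0, 0, -0.59, 0.1, 0.01, 0.26, 0, 0, 0, -0.59, 0.1, 0.01, 0.26, 0, 0, 0, -0.59, 0.1, 0.01, 0.26, 0, 0, 0, -0.59, 0.1, 0.01, 0.26, 0, 0, 0, -0.59, 0.1, 0.01, 0.26, 0, 0, 0, -0.59, 0.1])

```text
t: 6.4
eef_pos: [0.598, 0.0332, 0.1872]
tool_rot: [0.0, 0.745, 0.667, -0.0]
contact_force: [0.9, -1.1, -0.3]
gripper_width: 0.153
grasp_force: 20.3
```

```bash
python3 arc.py 8 0.0 0.128 | sed -n '1p;2p;8p'
```

```text
t 6.4 r 0.1273765497759213 theta 0.033547147934251065 psi 1.4610517828548102 w 0.15296063429516107 [ 0.91  -1.069 -0.312] -0.5408673924850322
[-0.004  0.027] -0.06006593722917354
[-0.004  0.027] -0.06006593722917672
```

>>> jog_arm(moves=[0, 0.06, 0, 0, 0, 0, 0.1, 0, 0.06, 0, 0, 0, 0, 0.1, 0, 0.06, 0, 0, 0, 0, 0.1, 0, 0.06, 0, 0, 0, 0, 0.1, 0, 0.06, 0, 0, 0, 0, 0.1, 0, 0, 0, 0, 0, 0, 0.1, 0, 0, 0, 0, 0, 0, 0.1, 0, 0, 0, 0, 0, 0, 0.1])

```text
t: 7.07
eef_pos: [0.6001, 0.0329, 0.1869]
tool_rot: [-0.002, 0.746, 0.666, -0.003]
contact_force: [-15.3, -2.0, 13.6]
gripper_width: 0.152
grasp_force: 21.7
```

>>> jog_arm(moves=[0, 0, 0, 0, 0, 0, 0.4, 0, 0, 0, 0, 0, 0, 0.4, 0, 0, 0, 0, 0, 0, 0.4, 0, 0, -1, 0, 0, 0, 0.4, 0, 0, -1, 0, 0, 0, 0.4, 0, 0, -1, 0, 0, 0, 0.4, -0.5, -0.2, 0, 0, 0, 0, 0.6, -1, -0.35, 0, 0, 0, 0, 0.6])

```text
t: 7.73
eef_pos: [0.5911, 0.0071, 0.2479]
tool_rot: [0.001, 0.744, 0.668, 0.002]
contact_force: [-0.1, -0.2, -0.8]
gripper_width: 0.601
grasp_force: 0.0
```

>>> jog_arm(moves=[-1, -0.35, 0, 0, 0, 0, 0.6, -1, -0.35, 0, 0, 0, 0, 0.6, -1, -0.35, 0, 0, 0, 0, 0.6, -1, -0.35, 0, 0, 0, 0, 0.6, -1, -0.35, 0, 0, 0, 0, 0.6, -1, -0.35, 0, 0, 0, 0, 0.6, -1, -0.35, 0, 0, 0, 0, 0.6, -1, -0.35, 0, 0, 0, 0, 0.6])

```text
t: 8.4
eef_pos: [0.5157, -0.1498, 0.2461]
tool_rot: [0.0, 0.745, 0.667, 0.0]
contact_force: [0.2, -0.5, -0.2]
gripper_width: 0.601
grasp_force: 0.0
```

```bash
python3 - <<'E'
from h import *
c=read_camera("top");print(get_obs()["eef_pos"],get_obs()["q"])
n=np.mean([read_camera("top")["color"].astype(float) for _ in range(12)],0).astype(np.uint8)
c["color"]=n; np.save("top.npy",n)
u,v=proj(c,[.4707,.0980,.082])[0]; print(u,v)
im=np.zeros((500,800,3),np.uint8); im[:,:400]=crop(c,243,155,80,100,5)
u0,v0=int(round(u))-12,int(round(v))-15; print(u0,v0)
im[:,401:785]=cv2.convertScaleAbs(crop(c,u0,v0,24,31,16),alpha=1.6)[:496].__getitem__(slice(None)) if 0 else np.vstack([cv2.convertScaleAbs(crop(c,u0,v0,24,31,16),alpha=1.4),np.zeros((4,384,3),np.uint8)])
cv2.imwrite("pics/b.png",im)
E
```

```text
[ 0.5136901  -0.15483639  0.24565477] [ 0.67798045  0.29402225 -0.60505719  1.83736069  0.19250467  1.06958878
 -0.11772457]
283.87559470495347 229.4806759192619
272 214
```

View pics/b.png

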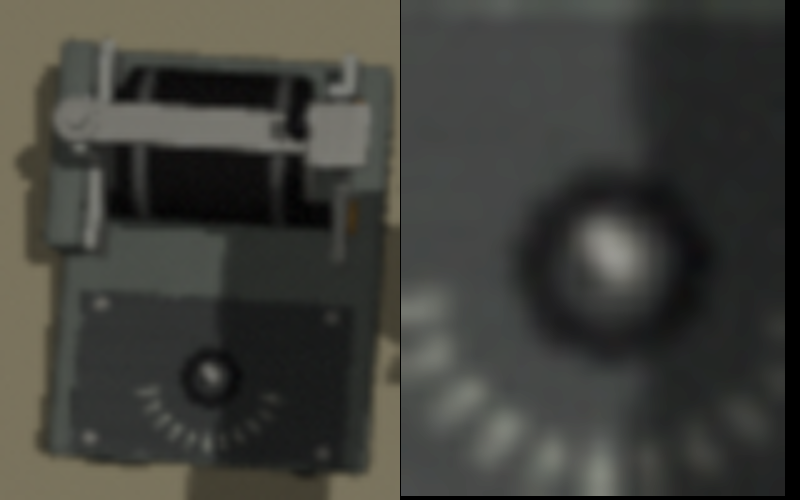

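The bar now lies across the drum with its plate over the detent post, so it's shut. The bush is around crop (617,262), but the shaft top is half in the arm's shadow. I'll move the arm on towards the knob to clear it.

>>> jog_arm(moves=[-0.94, -0.36, 0, 0, 0, 0, 0.6, -0.94, -0.36, 0, 0, 0, 0, 0.6, -0.94, -0.36, 0, 0, 0, 0, 0.6, -0.94, -0.36, 0, 0, 0, 0, 0.6, -0.94, -0.36, 0, 0, 0, 0, 0.6, -0.94, -0.36, 0, 0, 0, 0, 0.6, -0.94, -0.36, 0, 0, 0, 0, 0.6, 0, 0, 0, 0, 0, 0, 0.6])

```text
t: 9.72
eef_pos: [0.4493, -0.278, 0.246]
tool_rot: [0.0, 0.747, 0.665, -0.001]
contact_force: [0.6, -0.6, -0.9]
gripper_width: 0.6
grasp_force: 0.0
```

```bash
python3 - <<'E'
from h import *
c=read_camera("top");print(get_obs()["eef_pos"],get_obs()["q"])
n=np.mean([read_camera("top")["color"].astype(float) for _ in range(20)],0)
np.save("top2.npy",n); c["color"]=n.astype(np.uint8)
g=n.mean(2); u0,v0=272,214
print(g[v0+10:v0+23,u0+6:u0+21].astype(int))
a=cv2.resize(g[v0:v0+31,u0:u0+24],None,fx=16,fy=16,interpolation=cv2.INTER_CUBIC)
b=cv2.resize(g[v0+9:v0+24,u0+5:u0+20],None,fx=26,fy=26,interpolation=cv2.INTER_LANCZOS4)
im=np.zeros((500,785),np.uint8);im[:496,:384]=np.clip(a*1.3,0,255);im[:390,390:780]=np.clip(b*1.5,0,255)
cv2.imwrite("pics/c.png",im)
K,r,t=cam(c);x=np.array([np.cos(np.pi-.096),np.sin(np.pi-.096)])
S=[.4707,.098];print(proj(c,[[*S,.082],[*S,.061],[S[0]+.02*x[0],S[1]+.02*x[1],.082]]))
E
```

```text
[ 0.45044242 -0.27581555  0.24610361] [ 0.89097062  0.26846003 -0.54480767  1.85842958  0.15927306  1.05800882
  0.16842592]
[[ 50  50  50  49  45  38  36  37  39  41  46  49  51  51  51]
 [ 51  50  48  43  33  25  24  25  26  27  35  45  49  51  51]
 [ 50  47  39  31  24  22  24  25  23  21  25  35  46  51  52]
 [ 50  44  31  23  26  38  52  48  34  26  22  27  40  49  51]
 [ 47  38  25  22  35  64  88  81  58  40  27  24  32  45  50]
 [ 44  31  22  24  37  66  98 103  80  50  33  24  26  38  48]
 [ 44  29  21  28  39  52  83 101  82  54  35  25  26  37  48]
 [ 44  30  22  27  37  40  58  75  65  47  33  24  29  41  48]
 [ 48  35  23  26  34  41  46  51  47  39  27  24  32  46  51]
 [ 50  43  29  23  26  34  39  40  34  28  23  27  37  49  51]
 [ 50  46  33  24  22  25  27  27  24  23  26  35  46  50  52]
 [ 51  48  43  33  30  26  22  22  26  28  35  45  50  51  51]
 [ 51  52  50  47  45  40  33  32  37  40  46  50  52  51  51]]
[[283.8755947  229.48067592]
 [284.66450702 229.94533092]
 [283.3087441  236.07790115]]
```

View pics/c.png

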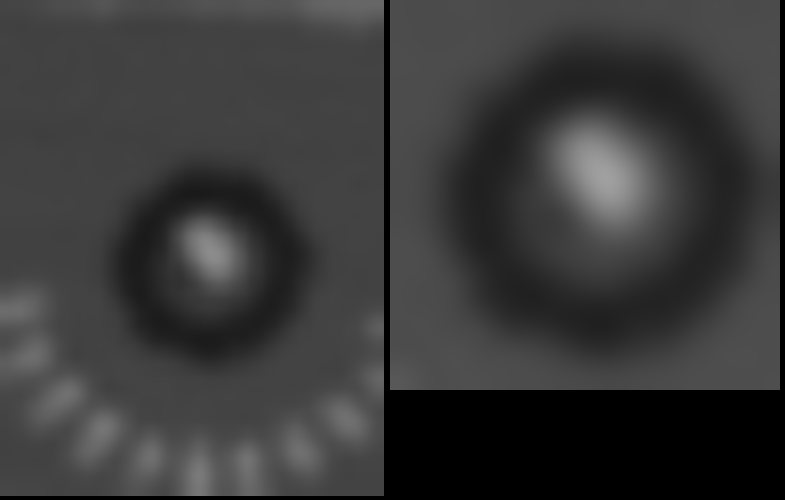

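The unshadowed shaft top appears in the right panel as a bright patch, from (560,140) to (625,215). Its chord runs down-right, so the flat seems to face lower-left. I'll fit a D-model for the exact angle.

```bash
cat > fit.py <<'E'
from h import *
from scipy.optimize import least_squares
from scipy.ndimage import gaussian_filter
c=read_camera("top");g=np.load("top2.npy").mean(2)
u0,v0,W,H,ss=277,222,14,16,6
ob=g[v0:v0+H,u0:u0+W]
uu,vv=np.meshgrid((np.arange(W*ss)+.5)/ss-.5+u0,(np.arange(H*ss)+.5)/ss-.5+v0)
K,r,t=cam(c);R=cv2.Rodrigues(r)[0];o=-R.T@t
d=np.stack([uu,vv,np.ones_like(uu)],-1)@np.linalg.inv(K).T@R
def at(z): return (o+d*((z-o[2])/d[...,2])[...,None])[...,:2]
G={z:at(z) for z in(.061,.065,.069,.073,.077,.079,.082)}
def model(p):
    S=p[:2]*1e-3;phi=p[2];a=p[3:9];n=np.array([np.cos(phi),np.sin(phi)])
    rr=np.linalg.norm(G[.061]-S,axis=-1)
    I=np.full(rr.shape,a[0]);I[rr<p[9]*1e-3]=a[1];I[rr<p[10]*1e-3]=a[2]
    def D(z,k): q=G[z]-S;return (np.linalg.norm(q,axis=-1)<.007-k)&(q@n<.002-k)
    for z in(.061,.065,.069,.073,.077):I[D(z,0)]=a[3]
    I[D(.079,0)]=a[4];I[D(.082,p[12]*1e-3)]=a[5]
    I=gaussian_filter(I,abs(p[11])*ss)
    return I.reshape(H,ss,W,ss).mean((1,3))
best=[]
for ph in np.pi-.096+np.linspace(-1.2,1.2,9):
    s=least_squares(lambda p:(model(p)-ob).ravel(),[470.7,98,ph,50,22,40,50,70,110,16,10,.6,1.],diff_step=[2e-4,1e-3,.02]+[.02]*10,x_scale=[1,1,.2]+[20]*6+[1,1,.2,.5],max_nfev=60)
    best.append((s.cost,s.x))
best.sort(key=lambda b:b[0]);np.set_printoptions(precision=2,suppress=True)
for b in best[:5]:print(round(b[0],1),"rel",round(b[1][2]-(np.pi-.096),3),b[1])
E
python3 fit.py
```

```text
377.2 rel -0.939 [470.47  97.83   2.11  50.61  22.63  40.6   70.68  64.78 114.68  18.73
  10.94   0.6    1.3 ]
378.9 rel -0.947 [470.49  97.87   2.1   50.67  22.81  40.77  68.64  72.33 118.01  18.77
  10.82   0.61   1.61]
379.1 rel -0.943 [470.57  97.87   2.1   50.6   22.15  40.43  71.81  73.02 123.83  18.65
  11.02   0.62   1.83]
382.4 rel -0.95 [470.49  97.94   2.1   50.62  23.31  41.41  70.74  71.64 114.58  18.81
  10.59   0.58   1.54]
383.7 rel -0.939 [470.48  97.89   2.11  50.66  23.09  41.4   74.35  60.24 113.57  18.79
  10.63   0.6    1.16]
```

The fit is consistent. The shaft is at (0.4705, 0.0979) and the flat faces world angle ~2.15 rad. Next I'll turn the tool to the knob's pointer direction (ψ≈3.84).

>>> jog_arm(moves=[0, 0, 0, 0, 0, -1, 0.6, 0, 0, 0, 0, 0, -1, 0.6, 0, 0, 0, 0, 0, -1, 0.6, 0, 0, 0, 0, 0, -1, 0.6, 0, 0, 0, 0, 0, -1, 0.6, 0, 0, 0, 0, 0, -1, 0.6, 0, 0, 0, 0, 0, -1, 0.6, 0, 0, 0, 0, 0, -1, 0.6])

```text
t: 11.48
eef_pos: [0.4516, -0.2737, 0.2463]
tool_rot: [0.0, 0.531, 0.847, 0.0]
contact_force: [0.6, -0.2, -0.4]
gripper_width: 0.597
grasp_force: 0.0
```

>>> jog_arm(moves=[0, 0, 0, 0, 0, -1, 0.6, 0, 0, 0, 0, 0, -1, 0.6, 0, 0, 0, 0, 0, -1, 0.6, 0, 0, 0, 0, 0, -1, 0.6, 0, 0, 0, 0, 0, -1, 0.6, 0, 0, 0, 0, 0, -1, 0.6, 0, 0, 0, 0, 0, -1, 0.6, 0, 0, 0, 0, 0, -1, 0.6])

```text
t: 12.15
eef_pos: [0.4516, -0.2738, 0.2463]
tool_rot: [0.0, 0.277, 0.961, -0.0]
contact_force: [-0.6, -0.1, -0.9]
gripper_width: 0.601
grasp_force: 0.0
```

>>> jog_arm(moves=[0, 0, 0, 0, 0, -1, 0.6, 0, 0, 0, 0, 0, -1, 0.6, 0, 0, 0, 0, 0, -1, 0.6, 0, 0, 0, 0, 0, -1, 0.6, 0, 0, 0, 0, 0, -1, 0.6, 0, 0, 0, 0, 0, -1, 0.6, 0, 0, 0, 0, 0, -1, 0.6, 0, 0, 0, 0, 0, -1, 0.6])

```text
t: 12.82
eef_pos: [0.4516, -0.2738, 0.2463]
tool_rot: [-0.0, 0.001, 1.0, -0.0]
contact_force: [-0.6, 0.9, 0.2]
gripper_width: 0.598
grasp_force: 0.0
```

>>> jog_arm(moves=[0, 0, 0, 0, 0, -1, 0.6, 0, 0, 0, 0, 0, -1, 0.6, 0, 0, 0, 0, 0, -1, 0.6, 0, 0, 0, 0, 0, -1, 0.6, 0, 0, 0, 0, 0, -1, 0.6, 0, 0, 0, 0, 0, -1, 0.6, 0, 0, 0, 0, 0, -1, 0.6, 0, 0, 0, 0, 0, -1, 0.6])

```text
t: 13.48
eef_pos: [0.4516, -0.2738, 0.2463]
tool_rot: [-0.0, -0.274, 0.962, -0.0]
contact_force: [-1.2, -0.2, -0.1]
gripper_width: 0.6
grasp_force: 0.0
```

```bash
cat > go.py <<'E'
# go.py x y z psi : remaining shift/turn in jog units
from h import *
import sys
def go(T,ps):
    o=get_obs();q=o["tool_rot"];a=2*np.arctan2(q[2],q[1]);d=np.array(T)-o["eef_pos"]
    R=cv2.Rodrigues(np.zeros(3))[0];w=(ps-a+np.pi)%(2*np.pi)-np.pi
    print("t %.2f"%o["t"],o["eef_pos"].round(4),"psi %.3f"%a,"J7 %.2f"%o["q"][6],"F",o["contact_force"].round(1),"grip %.3f"%o["gripper_width"],"tilt",q[[0,3]].round(4))
    print("units x %.2f y %.2f z %.2f rz %.2f"%(d[:2]@[np.cos(a),np.sin(a)]/.02,d[:2]@[np.sin(a),-np.cos(a)]/.02,-d[2]/.02,-np.degrees(w)/4))
go([float(v) for v in sys.argv[1:4]],float(sys.argv[4]))
E
python3 go.py .4475 -.280 .021 3.84; python3 - <<'E'
from h import *
# refine knob with top0 image: dark pixels
c=read_camera("top");im=cv2.imread("pics/top0.png").astype(int)
m=(im[220:252,392:420].max(2)<90).astype(np.uint8)
n,l,st,ce=cv2.connectedComponentsWithStats(m)
print(st[1:],ce[1:]);
for row in im[226:246,395:416].mean(2).astype(int):print(*row)
print(proj(c,[[.4475,-.28,.018],[.4475+.021,-.28,.018],[.4475,-.28+.021,.018],[.4475+.028*np.cos(3.84),-.28+.028*np.sin(3.84),.042]]))
E
```

```text
t 13.48 [ 0.4516 -0.2738  0.2463] psi 3.697 J7 2.25 F [-1.2 -0.2 -0.1] grip 0.600 tilt [-0.     -0.0001]
units x 0.34 y -0.15 z 11.27 rz -2.05
[[  4   9  17  14 198]] [[12.53030303 15.67676768]]
106 106 105 105 104 104 104 106 105 106 106 106 105 106 106 106 104 106 103 106 106
106 104 105 105 106 105 105 105 105 105 104 105 105 106 105 106 107 105 105 105 106
105 106 106 104 106 106 105 103 101 98 100 97 98 102 103 106 105 105 104 106 105
106 104 100 99 98 97 95 92 81 71 66 64 73 85 95 103 105 106 106 103 106
102 94 79 71 72 67 61 52 44 34 36 31 36 53 73 94 103 104 106 105 104
98 78 61 59 52 37 23 22 23 27 28 25 22 27 41 71 95 103 106 105 104
95 70 57 56 40 25 9 8 22 24 25 26 21 20 24 49 76 95 103 105 105
98 77 59 47 27 15 10 11 15 19 26 29 29 22 20 30 50 79 100 107 106
100 89 66 39 20 11 3 6 7 7 22 28 25 22 19 22 39 72 100 103 102
104 96 67 43 21 6 5 7 14 7 21 26 28 30 23 23 36 68 98 104 104
102 96 68 41 21 13 19 14 8 4 12 14 28 31 35 29 36 67 98 105 103
105 97 66 42 22 22 20 19 9 5 8 11 20 39 48 43 43 69 99 105 104
104 96 76 55 33 14 19 22 20 13 9 4 19 34 55 66 58 72 98 106 106
105 102 91 71 42 23 20 23 19 15 10 1 12 22 48 71 73 76 95 104 105
105 104 101 92 68 40 26 21 21 20 16 10 6 14 35 51 75 82 92 103 105
107 105 105 102 91 70 54 41 21 26 21 14 10 29 33 39 57 77 89 103 107
105 105 106 106 102 97 91 78 63 59 56 57 59 63 70 59 55 71 90 102 105
106 107 105 105 104 103 103 98 97 95 94 95 95 97 96 93 86 92 98 104 105
106 106 106 105 104 105 104 104 104 105 104 103 104 106 104 103 102 105 105 104 106
104 104 104 105 105 106 104 105 104 104 106 105 104 105 105 106 105 105 104 106 104
[[405.05010151 235.10586845]
 [404.69857226 228.50322481]
 [398.43826147 235.27439741]
 [412.69053381 241.44943814]]
```

>>> jog_arm(moves=[0.18, -0.08, 0.5, 0, 0, -1, 0.6, 0.18, -0.07, 1, 0, 0, -1, 0.6, 0, 0, 1, 0, 0, 0, 0.6, 0, 0, 1, 0, 0, 0, 0.6, 0, 0, 1, 0, 0, 0, 0.6, 0, 0, 1, 0, 0, 0, 0.6, 0, 0, 1, 0, 0, 0, 0.6, 0, 0, 1, 0, 0, 0, 0.6], grip_force=60)

```text
t: 14.2
eef_pos: [0.4473, -0.2804, 0.0954]
tool_rot: [0.0, -0.338, 0.941, -0.0]
contact_force: [0.6, -0.8, 0.0]
gripper_width: 0.599
grasp_force: 0.0
```

```bash
python3 go.py .4468 -.280 .022 3.84
```

```text
t 14.20 [ 0.4473 -0.2804  0.0954] psi 3.831 J7 2.21 F [ 0.6 -0.8  0. ] grip 0.599 tilt [ 0.     -0.0001]
units x 0.01 y 0.03 z 3.67 rz -0.12
```

>>> jog_arm(moves=[0, 0, 1, 0, 0, 0, 0.6, 0, 0, 1, 0, 0, 0, 0.6, 0, 0, 1, 0, 0, 0, 0.6, 0, 0, 0.65, 0, 0, 0, 0.6, 0, 0, 0, 0, 0, 0, 0.6, 0, 0, 0, 0, 0, 0, 0.3, 0, 0, 0, 0, 0, 0, 0.3, 0, 0, 0, 0, 0, 0, 0.3])

```text
t: 14.87
eef_pos: [0.4482, -0.2806, 0.0245]
tool_rot: [0.001, -0.339, 0.941, -0.001]
contact_force: [-0.5, 0.2, -0.3]
gripper_width: 0.298
grasp_force: 0.0
```

>>> jog_arm(moves=[0, 0, 0, 0, 0, 0, 0.05, 0, 0, 0, 0, 0, 0, 0.05, 0, 0, 0, 0, 0, 0, 0.05, 0, 0, 0, 0, 0, 0, 0.05, 0, 0, 0, 0, 0, 0, 0.05, 0, 0, 0, 0, 0, 0, 0.05, 0, 0, -0.5, 0, 0, 0, 0.05, 0, 0, -1, 0, 0, 0, 0.05])

```text
t: 15.53
eef_pos: [0.4459, -0.2796, 0.0526]
tool_rot: [-0.001, -0.339, 0.941, 0.001]
contact_force: [-0.5, 0.2, 0.0]
gripper_width: 0.122
grasp_force: 58.8
```

```bash
python3 go.py .4705 .0979 .15 2.17
```

```text
t 15.53 [ 0.4459 -0.2796  0.0526] psi 3.834 J7 2.15 F [-0.5  0.2  0. ] grip 0.122 tilt [-0.0011  0.0014]
units x -12.99 y 13.75 z -4.87 rz 23.83
```

>>> jog_arm(moves=[0, 0, -1, 0, 0, 0.5, 0.05, 0, 0, -1, 0, 0, 1, 0.05, 0, 0, -1, 0, 0, 1, 0.05, 0, 0, -1, 0, 0, 1, 0.05, 0, 0, -0.8, 0, 0, 1, 0.05, 0, 0, 0, 0, 0, 1, 0.05, 0, 0, 0, 0, 0, 1, 0.05, 0, 0, 0, 0, 0, 1, 0.05])

```text
t: 16.2
eef_pos: [0.4473, -0.2803, 0.1505]
tool_rot: [0.0, -0.082, 0.997, -0.0]
contact_force: [-0.6, -0.2, -0.1]
gripper_width: 0.123
grasp_force: 58.8
```

>>> jog_arm(moves=[0, 0, 0, 0, 0, 1, 0.05, 0, 0, 0, 0, 0, 1, 0.05, 0, 0, 0, 0, 0, 1, 0.05, 0, 0, 0, 0, 0, 1, 0.05, 0, 0, 0, 0, 0, 1, 0.05, 0, 0, 0, 0, 0, 1, 0.05, 0, 0, 0, 0, 0, 1, 0.05, 0, 0, 0, 0, 0, 1, 0.05])

```text
t: 16.87
eef_pos: [0.4473, -0.28, 0.15]
tool_rot: [0.0, 0.195, 0.981, 0.0]
contact_force: [0.3, -0.0, -0.2]
gripper_width: 0.124
grasp_force: 58.8
```

>>> jog_arm(moves=[0, 0, 0, 0, 0, 1, 0.05, 0, 0, 0, 0, 0, 1, 0.05, 0, 0, 0, 0, 0, 1, 0.05, 0, 0, 0, 0, 0, 1, 0.05, 0, 0, 0, 0, 0, 1, 0.05, 0, 0, 0, 0, 0, 1, 0.05, 0, 0, 0, 0, 0, 1, 0.05, 0, 0, 0, 0, 0, 1, 0.05])

```text
t: 17.53
eef_pos: [0.4473, -0.2799, 0.15]
tool_rot: [0.0, 0.458, 0.889, 0.0]
contact_force: [0.3, 0.1, 0.3]
gripper_width: 0.12
grasp_force: 58.8
```

```bash
python3 go.py .4705 .0979 .15 2.17;python3 - <<'E'
from h import *
c=read_camera("top");s=read_camera("scene");o=get_obs()
p=o["eef_pos"];q=o["tool_rot"];a=2*np.arctan2(q[2],q[1])
u,v=proj(c,p+[0,0,.018])[0];U,V=proj(s,p)[0]
im=np.zeros((360,730,3),np.uint8)
for k,(cc,x,y) in enumerate(((c,u,v),(s,U,V))):
    x0,y0=int(x)-22,int(y)-22;print(x0,y0,x,y);im[:,k*370:k*370+360]=crop(cc,x0,y0,45,45,8)
cv2.imwrite("pics/d.png",cv2.convertScaleAbs(im,alpha=1.8,beta=15))
for cc in(c,s):print(proj(cc,[p+[dx*np.cos(a),dx*np.sin(a),dz] for dx,dz in((0,-.024),(.021,-.024),(-.021,-.024),(.028,.006),(.028,.018))]).round(1).tolist())
E
```

```text
t 17.53 [ 0.4473 -0.2799  0.15  ] psi 2.190 J7 0.82 F [0.3 0.1 0.3] grip 0.120 tilt [0.0002 0.0002]
units x 14.71 y 11.91 z 0.00 rz 0.28
393 210 415.2843177990938 232.26214338548965
216 155 238.26048049560794 177.9186140448146
[[412.1, 233.1], [406.5, 237.5], [417.8, 228.8], [406.6, 238.5], [407.5, 238.3]]
[[239.1, 184.8], [245.6, 182.7], [232.5, 187.0], [246.8, 173.4], [246.4, 169.9]]
```

View pics/d.png

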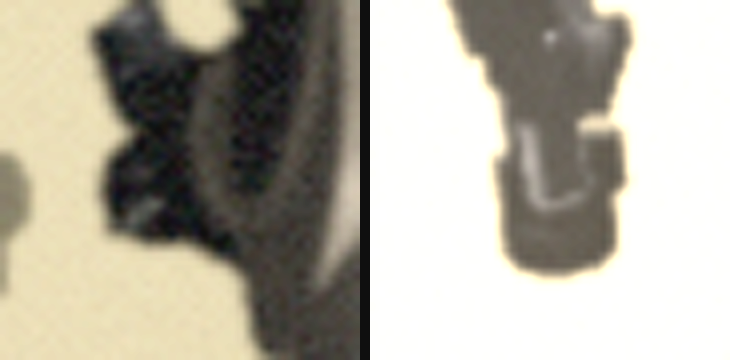

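In the scene crop the skirt is centred at u≈239.3 (predicted 239.1). In the top crop the nose tip is at about (406.6,238.6), against a predicted 406.6–407.5 and 238.4. The knob is well seated, so I'll carry it to the shaft.

>>> jog_arm(moves=[0.5, 0.4, 0, 0, 0, 0, 0.05, 0.95, 0.77, 0, 0, 0, 0, 0.05, 0.95, 0.77, 0, 0, 0, 0, 0.05, 0.95, 0.77, 0, 0, 0, 0, 0.05, 0.95, 0.77, 0, 0, 0, 0, 0.05, 0.95, 0.77, 0, 0, 0, 0, 0.05, 0.95, 0.77, 0, 0, 0, 0, 0.05, 0.95, 0.77, 0, 0, 0, 0, 0.05])

```text
t: 18.3
eef_pos: [0.4577, -0.0943, 0.1496]
tool_rot: [0.0, 0.455, 0.89, 0.0]
contact_force: [0.6, 0.0, -0.6]
gripper_width: 0.124
grasp_force: 58.8
```

>>> jog_arm(moves=[0.95, 0.77, 0, 0, 0, 0, 0.05, 0.95, 0.77, 0, 0, 0, 0, 0.05, 0.95, 0.77, 0, 0, 0, 0, 0.05, 0.95, 0.77, 0, 0, 0, 0, 0.05, 0.95, 0.77, 0, 0, 0, 0, 0.05, 0.95, 0.77, 0, 0, 0, 0, 0.05, 0.95, 0.77, 0, 0, 0, 0, 0.05, 0.91, 0.73, 0, 0, 0, 0.28, 0.05])

```text
t: 18.97
eef_pos: [0.4686, 0.0999, 0.1496]
tool_rot: [-0.0, 0.464, 0.886, 0.0]
contact_force: [0.1, 0.0, 0.3]
gripper_width: 0.12
grasp_force: 58.8
```

>>> jog_arm(moves=[0, 0, 0.3, 0, 0, 0, 0.05, 0, 0, 0.3, 0, 0, 0, 0.05, 0, 0, 0.3, 0, 0, 0, 0.05, 0, 0, 0.2, 0, 0, 0, 0.05, 0, 0, 0, 0, 0, 0, 0.05, 0, 0, 0, 0, 0, 0, 0.05, 0, 0, 0, 0, 0, 0, 0.05, 0, 0, 0, 0, 0, 0, 0.05])

```text
t: 19.63
eef_pos: [0.4697, 0.0974, 0.1275]
tool_rot: [0.0, 0.466, 0.885, 0.0]
contact_force: [0.7, 0.5, -1.2]
gripper_width: 0.125
grasp_force: 58.8
```

```bash
python3 go.py .4705 .0979 .108 2.17;python3 - <<'E'
from h import *
c=read_camera("top");s=read_camera("scene");o=get_obs()
p=o["eef_pos"];S=np.array([.4705,.0979,.082])
im=np.zeros((400,805,3),np.uint8)[:,:800]
for k,cc in enumerate((c,s)):
    x,y=proj(cc,p)[0];x0,y0=int(x)-24,int(y)-24;print(x0,y0);im[:392,k*400:k*400+392]=crop(cc,x0,y0,49,49,8)
    print(proj(cc,[p-[0,0,.024],S,S-[0,0,.021]]).round(1).tolist())
cv2.imwrite("pics/e.png",cv2.convertScaleAbs(im,alpha=1.5,beta=15))
E
```

```text
t 19.63 [0.4697 0.0974 0.1275] psi 2.173 J7 -0.04 F [ 0.7  0.5 -1.2] grip 0.125 tilt [0.0002 0.0001]
units x -0.00 y 0.05 z 0.98 rz 0.04
258 204
[[283.2, 229.3], [283.9, 229.5], [284.7, 230.0]]
343 167
[[366.8, 197.9], [366.4, 204.0], [365.8, 209.7]]
```

View pics/e.png

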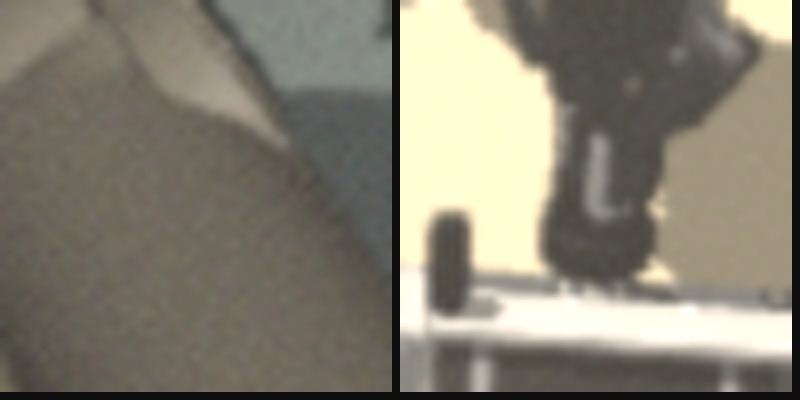

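>>> jog_arm(moves=[0, 0.04, 0.2, 0, 0, 0, 0.05, 0, 0, 0.2, 0, 0, 0, 0.05, 0, 0, 0.2, 0, 0, 0, 0.05, 0, 0, 0.2, 0, 0, 0, 0.05, 0, 0, 0.15, 0, 0, 0, 0.05, 0, 0, 0.15, 0, 0, 0, 0.05, 0, 0, 0.1, 0, 0, 0, 0.05, 0, 0, 0.1, 0, 0, 0, 0.05])

```text
t: 20.4
eef_pos: [0.47, 0.0983, 0.101]
tool_rot: [-0.0, 0.465, 0.885, 0.0]
contact_force: [-0.5, 1.3, -0.9]
gripper_width: 0.122
grasp_force: 58.8
```

```bash
python3 go.py .4705 .0979 .087 2.17
```

```text
t 20.40 [0.47   0.0983 0.101 ] psi 2.174 J7 -0.08 F [-0.5  1.3 -0.9] grip 0.122 tilt [-0.0001  0.    ]
units x -0.03 y 0.01 z 0.70 rz 0.05
```

>>> jog_arm(moves=[0, 0, 0.1, 0, 0, 0, 0.05, 0, 0, 0.1, 0, 0, 0, 0.05, 0, 0, 0.1, 0, 0, 0, 0.05, 0, 0, 0.05, 0, 0, 0, 0.05, 0, 0, 0, 0, 0, 0, 0.05, 0, 0, 0, 0, 0, 0, 0.05, 0, 0, 0, 0, 0, 0, 0.05, 0, 0, 0, 0, 0, 0, 0.05])

```text
t: 21.07
eef_pos: [0.47, 0.0983, 0.0943]
tool_rot: [-0.0, 0.465, 0.885, 0.0]
contact_force: [-0.8, 1.5, -2.2]
gripper_width: 0.123
grasp_force: 58.7
```

>>> jog_arm(moves=[0, 0, 0, 0, 0, 0, 0.05, 0, 0, 0.05, 0, 0, 0, 0.05, 0, 0, 0.05, 0, 0, 0, 0.05, 0, 0, 0.05, 0, 0, 0, 0.05, 0, 0, 0.05, 0, 0, 0, 0.05, 0, 0, 0.05, 0, 0, 0, 0.05, 0, 0, 0.05, 0, 0, 0, 0.05, 0, 0, 0, 0, 0, 0, 0.05], grip_force=100)

```text
t: 21.73
eef_pos: [0.4703, 0.0984, 0.0886]
tool_rot: [0.0, 0.465, 0.885, 0.0]
contact_force: [-3.8, 2.3, 7.8]
gripper_width: 0.112
grasp_force: 103.0
```

>>> jog_arm(moves=[0, 0, 0.05, 0, 0, 0, 0.05, 0, 0, 0.05, 0, 0, 0, 0.05, 0, 0, 0.05, 0, 0, 0, 0.05, 0, 0, 0.05, 0, 0, 0, 0.05, 0, 0, 0.05, 0, 0, 0, 0.05, 0, 0, 0, 0, 0, 0, 0.05, 0, 0, 0, 0, 0, 0, 0.05, 0, 0, 0, 0, 0, 0, 0.05])

```text
t: 22.4
eef_pos: [0.4708, 0.0986, 0.0865]
tool_rot: [0.001, 0.465, 0.885, -0.001]
contact_force: [-13.3, -1.1, 43.2]
gripper_width: 0.108
grasp_force: 108.4
```

The knob has bottomed out at the expected height (TCP 0.0865, ~43 N). I'll ease the push a little and verify.

>>> jog_arm(moves=[0, 0, -0.04, 0, 0, 0, 0.05, 0, 0, -0.04, 0, 0, 0, 0.05, 0, 0, 0, 0, 0, 0, 0.05, 0, 0, 0, 0, 0, 0, 0.05, 0, 0, 0, 0, 0, 0, 0.05, 0, 0, 0, 0, 0, 0, 0.05, 0, 0, 0, 0, 0, 0, 0.05, 0, 0, 0, 0, 0, 0, 0.05])

```text
t: 23.07
eef_pos: [0.4706, 0.0985, 0.0869]
tool_rot: [0.001, 0.465, 0.885, -0.0]
contact_force: [-9.5, 0.1, 26.9]
gripper_width: 0.111
grasp_force: 105.8
```

```bash
python3 go.py .4705 .0979 .087 2.17;python3 - <<'E'
from h import *
s=read_camera("scene")
cv2.imwrite("pics/f.png",cv2.convertScaleAbs(crop(s,325,150,90,75,8),alpha=1.4,beta=15))
E
```

```text
t 23.07 [0.4706 0.0985 0.0869] psi 2.174 J7 -0.10 F [-9.5  0.1 26.9] grip 0.111 tilt [ 0.0009 -0.0002]
units x -0.02 y -0.02 z -0.01 rz 0.05
```

View pics/f.png

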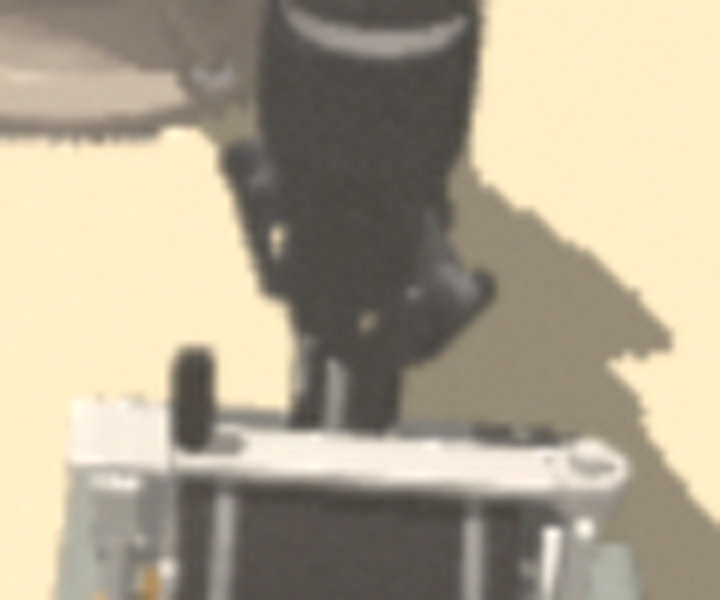

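The scene crop shows the bar lying shut over the post (plate at (120,435), thumb post at (193,400)) and the fingers down on the knob behind it. Height and force match a home, fully pressed knob.

```bash
python3 -c "
from station import *
print(hand_in())"
```

```text
the job is handed in; nothing more can be done
None
```

I handed in the job: the keeper bar is shut in its detent, and the knob is home on the D-shaft with its flat matched, held fully down at about 27 N; the hand-in call returned no verdict.

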